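# Snap the lint rod into the bin lid's spring clip

### The job

Put the steel lint rod away in the spring clip on the blue bin lid: lay it across the clip by its middle, then press the rod down past the sprung orange jaw until it sits fully home and level in the fork and the jaw has snapped shut over it. The clip can stand anywhere along its rail, so feel or look for it; press gently, as the plastic will not take more than about 45 newtons, and leave the ramekin, the two cone filters and the scrubber where they are.

Things in the scene. Friction and masses are not known exactly. Their poses are not given: they have to be found in the camera images.
- rod: Steel rod, 14 mm diameter, 180 mm long overall, 110 g. At each end a black square plastic cap, 18 x 18 mm and 10 mm long, keeps it from rolling. Origin at the middle of the rod, on its axis; x runs along the rod. It lies loose on the bench on one side of the lid or the other (the ramekin is on the other side), its axis 9 mm above the bench.
- lid: Blue plastic bin lid, fixed to the bench, 200 mm along its x, 180 mm along its y, z up; origin at the centre of its underside. Upper face 22 mm above the bench. Across its middle, along y, a grey rail 22 mm wide, 120 mm long, top at 30 mm, carrying a white fork clip, 26 mm wide along x, for a rod lying along the lid's x. Heights in these notes are above the bench.
- rail_mid (a point): Middle of the rail's top (lid x = y = 0), 30 mm high: it marks the rail, NOT the clip. The clip is not tracked: it is on lid x = 0, its middle anywhere from -32 to +32 mm along y; feel or look for it. It stays put under pushes below 50 N. Clip section along y from its middle: base -18 to +18 mm, up to 51 mm high (seat floor); rigid white tine -13.5 to -7.5 mm, rounded top at 79 mm.
- mouth_level (a point): 76 mm above the bench on lid x = y = 0, NOT at the clip: the height of the rod's axis when it is laid in the clip's open mouth, where it stays without dropping in. The mouth takes a rod whose axis is -9 to +7 mm off the clip's middle along y. The rod's end caps are too big to thread it in endways.
- seat_level (a point): 58 mm above the bench on lid x = y = 0, NOT at the clip: the height of the rod's axis when fully home. Passing the jaw takes about 12 to 22 N straight down at the clip. Pressed on one side of the clip only, the rod tips instead of going in: press on it above the clip, or on both sides of the clip together.
- jaw (a joint): Angle (rad) of the clip's orange sprung jaw on its +y side: 0 shut, grows as it swings out to the lid's +y about a hinge along x; a passing rod pushes it to about 0.17 and its spring shuts it again. Inner face +8 mm from the clip's middle; its nose reaches in to +2.5 mm at 67 mm height, and above that a sloped lead-in runs out to +9.5 mm at 80 mm height.
- ramekin: White ceramic ramekin, 84 mm across, 48 mm high. Origin at the centre of its underside. Bystander.
- cone0: Grey plastic cone filter (an open cone, mouth up, on a 60 mm round foot), 80 mm across its rim, 61 mm high. Origin at the centre of its underside. Bystander.
- cone1: Green plastic cone filter, same size, same origin. Bystander.
- scrubber: Small beech scrubber like a toothbrush, 150 mm long (its x), 16 mm wide, 26 mm high. Origin at the middle of its underside. Bystander.
There are look-alikes about, which are no part of the job. Leave any green look-alike of the rod alone.

How it is judged:
On the way, in this order (a step that is already met when the one before it is completed fails the run):
1. the rod pushes the sprung jaw back (value of joint jaw above 0.1 rad and contact force between rod and lid above 1 N).
2. the rod is home and the jaw has shut over it (x of rod in the frame of lid between -0.02 and 0.02 m and y of rod in the frame of lid between -0.045 and 0.045 m and z of rod in the frame of lid between 0.054 and 0.0625 m and angle between the x axis of rod and the x axis of lid, either way round below 0.14 rad and value of joint jaw below 0.06 rad and linear speed of rod below 0.02 m/s), for 0.2 s.
At the end, for the whole second after the job is handed in: The rod lies in the fork on the lid: its axis 54 to 62.5 mm above the lid's underside (58 is home), its middle within 20 mm of the lid's x = 0 line and 45 mm of its y = 0 line, along the lid's x within 0.14 rad (8 degrees), the jaw shut (below 0.06 rad), the rod released and at rest (below 20 mm/s) (all of step 2); the robot touches nothing.
It fails at once if the ramekin, a cone filter or the scrubber is moved more than 25 mm (distance of any of ramekin, cone0, cone1, scrubber from where it was at the start of the episode above 0.025 m).
It fails at once if the rod is pressed on the lid or clip with more than 50 N (contact force between rod and lid above 50 N).
It fails at once if the gripper presses on the lid or clip with more than 50 N (contact force between the arm and lid above 50 N).
It also fails if it takes over 64 s, if anything falls off the work surface, if the arm or the gripper's body presses on something with over 40 N, if the wrist force passes 120 N, or if a joint passes its speed limit or range.

### The arm

A 7-joint arm with a two-finger parallel gripper is mounted at the origin on the work surface. World frame = base frame: x ahead of the robot, y to its left, z up, the work surface at z = 0. Lengths are in m, angles in rad, forces in N, time in s.
With the tool pointing down it reaches from about 0.35 to 0.9 m from the base axis. Payload 8.1 kg.
Tool frame: the origin (TCP) lies at the very end of the fingers, on their centre line; the grasp point (between the pads) lies 19 mm behind it (manip.grip_point_offset is the distance from the TCP to the grasp point, in m); y points along the fingers, z is the direction in which the jaws open and shut, and the axes are right-handed (so a half turn about y gives the same grasp; the last joint's range is limited). The gripper opens to 92 mm and grips with 3 to 60 N. Pads are 19 mm wide; open, the fingers measure 130 mm over their backs; the gripper's body (75 mm by 190 mm) begins 47 mm behind the grasp point.
Start: joints at [1.071, 0.434, 0.025, 1.573, -0.012, 1.134, -0.075], TCP at [0.242, -0.576, 0.227] pointing down, gripper open.
Joint ranges: [-2.62, 2.62], [-0.44, 2.09], [-1.27, 1.32], [0.08, 2.57], [-1.32, 4.46], [0.12, 2], [-2.74, 2.74]. Speed limits (rad/s): [2.22, 2.22, 3.01, 3.01, 3.14, 3.14, 3.14].

### API

Orientations are given as a unit quaternion [x, y, z, w].
In Python, from bench import manip gives the robot as it stands. The module is installed in compiled form; this text tells all that it offers.
- The arm moves only by the tool send_rows, never from a script. Its argument "deltas" is a list of rows, each a list of 5 numbers: the shift along the tool's x, y, z in mm, then the turn about the tool's y in degrees, then the closure, from 0 (fully open) to 1 (shut). In form: [[tx, ty, tz, roll, gripper], ...]. A call has 1 to 8 rows; each row shifts and turns the pose as measured when the row begins, along the tool's axes as they then stand; what a row does not reach is not made up. A row lasts 1/10 s, in which the tool goes at most 50 mm and 8.59 degrees, less where a joint would pass 70% of its speed; a pose out of reach is approached as far as the arm can. A call is refused whole if a number of a shift passes 50 or a number of a turn 8.59, either way. A call with a gripper value outside its range is refused whole. The fingers move at their own pace and stop on an object; "newtons" is the grip in N (left out, the last holds). Time passes only in rows, so rows that do not move let the fingers close. It gives the time, the measured TCP pose, the force and the opening at its end, in the units of the state.
- manip.read_state(): the state, without advancing time (a new reading comes with each control period).
- manip.camera(name): name is "side" or "top"; returns (picture, depth): 480x640x3 uint8, red, green, blue; 480x640 float32, m along the optical axis (not along the pixel's ray), 0 where there is no reading.
- manip.camera_params(name): a dict with "intrinsics" (3x3 intrinsics, pixels), "k1" (the pictures are not rectified: a ray, as slopes to the right and down, at radius r is drawn at 1 + k1 r^2 times it, then the intrinsics apply), "R" (3x3) and "t" (3): a world point X has camera coordinates R X + t. Camera axes: x right, y down, z forward; pixel columns grow to the right and rows downward; lengths in m; the calibration is good to about 2 mm. A picture is of the moment at which its call begins. camera_params takes no time and is no camera call.
- manip.finish_job(): hands the job in, once; it reports no verdict.
The state is a dict: "t": time; "joint_positions": joint angles; "qd": joint speeds; "effort": joint torques, N m; "tool_pos": TCP position; "tool_rot": TCP orientation; "wrist_force": force on the tool from outside, world axes, zero at the start; "wrist_torque": the same for the moment, N m; "opening": finger opening in m.
Only numpy, scipy, OpenCV 4.12 (cv2) and the standard library are available. Lean on these libraries where they do the work, as an engineer would, in place of code of your own. Each camera call takes 0.05 s, during which the arm holds its last target.

## Working session

There is one attempt and no reset: what is moved stays moved. The work goes in short steps, Python scripts to look and compute and a tool call to move; the robot and the scene stay as the last step left them, time stands still between calls to the robot, and variables do not carry over. Pictures are saved under pics/ and viewed, and the job is handed in when it is done.

Besides the shell and the picture viewer there is one more tool, called after "Emit:" as name([rows], argument=value, ...), one row to a line, values as JSON. send_rows: Moves the arm, as the interface text tells. Its arguments: {"type":"object","properties":{"deltas":{"type":"array","items":{"type":"array","items":{"type":"number"}}},"newtons":{"type":"number"}},"required":["deltas"]}

```bash
mkdir -p pics; cat > h.py <<'E'
import numpy as np, cv2
from bench import manip
def save(name,fn):
    p,d=manip.camera(name); cv2.imwrite('pics/'+fn+'.png',p[:,:,::-1]); np.save('pics/'+fn+'.npy',d); return p,d
def und(name,uv):
    c=manip.camera_params(name);K=np.array(c['intrinsics']);k=c['k1']
    uv=np.atleast_2d(np.array(uv,float))
    return cv2.undistortPoints(uv.reshape(-1,1,2),K,np.array([k,0,0,0.])).reshape(-1,2)
def world(name,uv,z):  # z depth along optical axis
    c=manip.camera_params(name);R=np.array(c['R']);t=np.array(c['t'])
    n=und(name,uv);z=np.atleast_1d(z)
    X=np.c_[n,np.ones(len(n))]*z[:,None]
    return (X-t)@R
def plane(name,uv,h):
    c=manip.camera_params(name);R=np.array(c['R']);t=np.array(c['t'])
    n=und(name,uv);r=np.c_[n,np.ones(len(n))]@R;o=-R.T@t
    s=(h-o[2])/r[:,2]
    return o+r*s[:,None]
def proj(name,X):
    c=manip.camera_params(name);R=np.array(c['R']);t=np.array(c['t']);K=np.array(c['intrinsics'])
    Y=np.atleast_2d(X)@R.T+t;n=Y[:,:2]/Y[:,2:];r2=(n**2).sum(1,keepdims=True)
    n=n*(1+c['k1']*r2);return n*[K[0,0],K[1,1]]+[K[0,2],K[1,2]]
E
python3 - <<'E'
from h import *
np.set_printoptions(precision=4,suppress=True)
print(manip.read_state())
for n in('top','side'):
    save(n,n+'0');print(n,manip.camera_params(n))
E
```

```text
{'t': 0.0, 'joint_positions': array([ 1.0714,  0.4352,  0.025 ,  1.5741, -0.0116,  1.134 , -0.0751]), 'qd': array([ 0.0015,  0.0001,  0.0025, -0.0006,  0.0005, -0.0009, -0.0003]), 'effort': array([ -0.0015, -66.7856,   0.9839, -31.4459,  -0.0607,   0.0432,
         0.0002]), 'tool_pos': array([ 0.2413, -0.576 ,  0.2259]), 'tool_rot': array([-0.1395,  0.6938, -0.6927,  0.1392]), 'wrist_force': array([0.9477, 0.9013, 0.9285]), 'wrist_torque': array([-0.0208,  0.0193, -0.0048]), 'opening': 0.09175547202946466}
top {'intrinsics': array([[582.2174,   0.    , 317.8697],
       [  0.    , 582.2174, 236.8669],
       [  0.    ,   0.    ,   1.    ]]), 'k1': -0.15420387640224614, 'R': array([[-0.0074, -1.    , -0.0004],
       [-0.9984,  0.0074, -0.0566],
       [ 0.0566,  0.    , -0.9984]]), 't': array([0.071 , 0.6241, 1.4865])}
side {'intrinsics': array([[461.8257,   0.    , 319.6227],
       [  0.    , 461.8257, 238.3835],
       [  0.    ,   0.    ,   1.    ]]), 'k1': -0.04082125304067514, 'R': array([[-0.8991, -0.4377,  0.001 ],
       [-0.2837,  0.5809, -0.7629],
       [ 0.3334, -0.6862, -0.6465]]), 't': array([0.601 , 0.1892, 0.8638])}
```

View pics/top0.png

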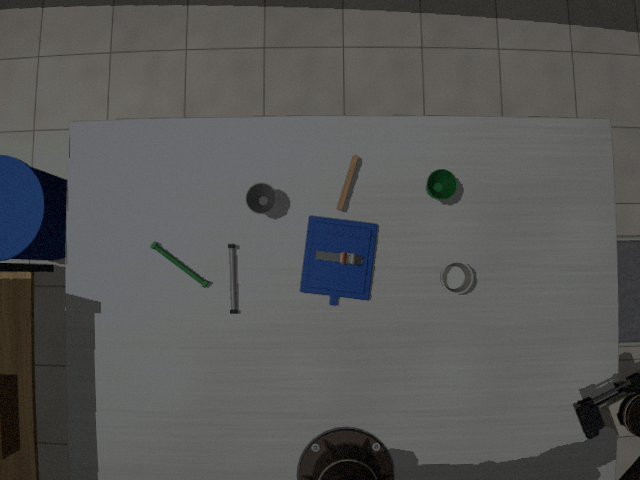

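View pics/side0.png

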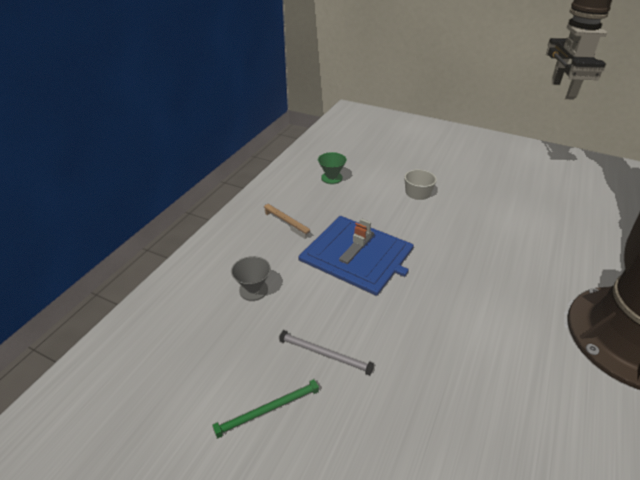

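The top view shows a steel rod with black caps at (234,278), a green look-alike at (182,265), and the lid at (340,258) with its rail along the row. The steel one fits the description (steel, black square caps). I'll confirm it with an enlarged crop and measure.

```bash
python3 - <<'E'
from h import *
a=cv2.imread('pics/top0.png');b=cv2.imread('pics/side0.png')
c1=cv2.resize(a[200:320,215:275],None,fx=5,fy=5,interpolation=cv2.INTER_CUBIC)
c2=cv2.resize(a[205:310,292:388],None,fx=5.5,fy=5.5,interpolation=cv2.INTER_CUBIC)
def pad(i):return i[:600]
c1=cv2.resize(c1,(250,500));c2=cv2.resize(c2,(480,525))
o=np.zeros((525,735,3),np.uint8);o[:500,:250]=c1;o[:,255:]=c2
cv2.imwrite('pics/crop_t.png',o)
c3=cv2.resize(b[205:300,290:425],None,fx=5.5,fy=5.5,interpolation=cv2.INTER_CUBIC)
cv2.imwrite('pics/crop_s.png',c3)
c4=cv2.resize(b[310:385,265:390],None,fx=6,fy=6,interpolation=cv2.INTER_CUBIC)
cv2.imwrite('pics/crop_r.png',c4)
E
```

```text
(no output)
```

View pics/crop_t.png

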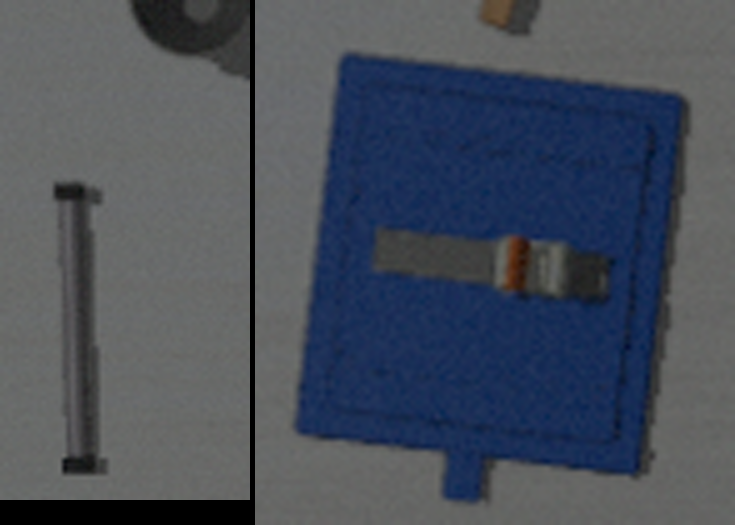

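View pics/crop_s.png

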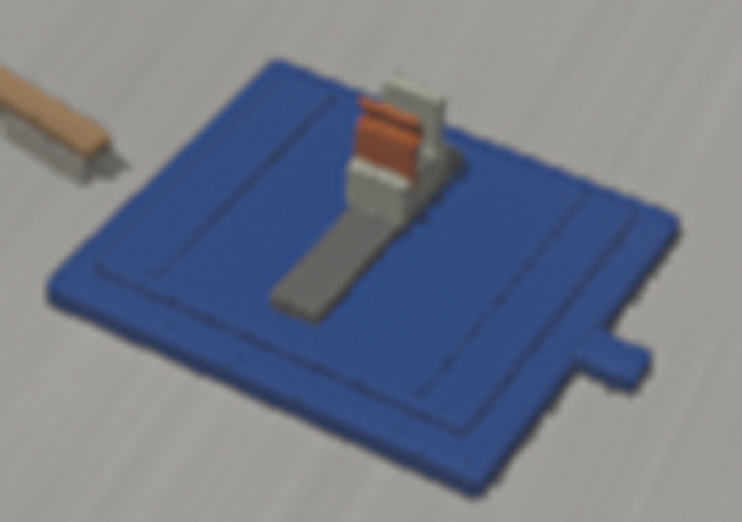

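View pics/crop_r.png

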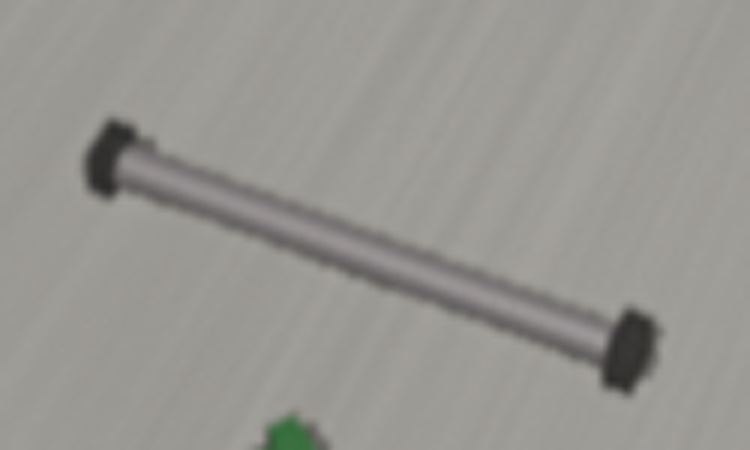

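Crops confirm: steel rod with black square caps (top (234,278), side (326,352)); the clip's orange jaw faces world +y (image left), white tine on the right. Now measure from both views.

```bash
cat > meas.py <<'E'
from h import *
np.set_printoptions(precision=4,suppress=True)
def cloud(name,fn):
    im=cv2.imread(f'pics/{fn}.png');d=np.load(f'pics/{fn}.npy')
    v,u=np.mgrid[0:480,0:640];uv=np.c_[u.ravel(),v.ravel()]
    X=world(name,uv,d.ravel()).reshape(480,640,3);X[d==0]=np.nan
    return im,cv2.cvtColor(im,cv2.COLOR_BGR2HSV),X
E
python3 - <<'E'
from meas import *
for n in('top','side'):
    im,hsv,X=cloud(n,n+'0')
    print('==',n,'table z',np.nanmedian(X[300:420,250:290,2] if n=='top' else X[400:450,350:400,2]))
    blue=(hsv[...,0]>105)&(hsv[...,0]<125)&(hsv[...,1]>120)&(np.abs(X[...,0]-.6)<.2)&(np.abs(X[...,1])<.2)&(X[...,2]<.1)
    P=X[blue]; print('blue n',len(P),'z med',np.median(P[:,2]))
    # lid outline pixels via plane intersection
    v,u=np.nonzero(blue);Q=plane(n,np.c_[u,v],0.022)[:,:2]
    # exclude tab: 
    m=P[:,2]>0.015;Q=Q[m]
    r=cv2.minAreaRect((Q*1000).astype(np.float32));print('rect',r)
    q=X.reshape(-1,3);mm=(q[:,2]>.04)&(q[:,2]<.1)&(np.hypot(q[:,0]-.6,q[:,1]+.02)<.11)
    print('clip pts',mm.sum());print(np.c_[np.mgrid[0:480,0:640].reshape(2,-1).T[mm],q[mm]][::max(1,mm.sum()//25)])
    q2=(q[:,2]>.005)&(q[:,2]<.03)&(np.abs(q[:,1]-.19)<.05)&(np.abs(q[:,0]-.53)<.11)
    p=q[q2];print('rod n',len(p),'center',p.mean(0),'zmax',np.percentile(p[:,2],[50,90,99]));
    r=cv2.minAreaRect((p[:,:2]*1000).astype(np.float32));print(r)
E
```

```text
== top table z 0.0009645506791421589
blue n 4816 z med 0.021586114430729948
rect ((559.4686279296875, 15.076904296875), (176.50172424316406, 219.27430725097656), 82.67977142333984)
clip pts 161
[[252.     340.       0.5844   0.0104   0.0404]
 [253.     340.       0.5816   0.0108   0.0484]
 [253.     346.       0.5807  -0.0031   0.0761]
 [253.     352.       0.5806  -0.018    0.0759]
 [254.     343.       0.5782   0.0046   0.0806]
 [254.     349.       0.5787  -0.0116   0.0556]
 [255.     340.       0.5764   0.011    0.0541]
 [255.     346.       0.5759  -0.0034   0.0691]
 [255.     352.       0.5755  -0.0177   0.0804]
 [256.     343.       0.5732   0.0048   0.0837]
 [256.     349.       0.5738  -0.0117   0.0521]
 [257.     341.       0.5714   0.0085   0.0529]
 [257.     347.       0.5713  -0.0066   0.0528]
 [257.     353.       0.5711  -0.0217   0.0537]
 [258.     345.       0.5684  -0.0006   0.0742]
 [258.     351.       0.5682  -0.0152   0.0795]
 [259.     342.       0.5659   0.0069   0.0746]
 [259.     348.       0.5662  -0.0091   0.0529]
 [260.     333.       0.5642   0.0284   0.
[... 1465 characters left out ...]
83]
 [232.     359.       0.5694   0.0068   0.0597]
 [233.     354.       0.5808   0.0069   0.0528]
 [233.     366.       0.5581  -0.0081   0.0499]
 [234.     361.       0.5633   0.0099   0.0586]
 [235.     356.       0.5754   0.008    0.0499]
 [235.     368.       0.554   -0.0109   0.0435]
 [236.     364.       0.5558   0.0107   0.0563]
 [237.     360.       0.5649   0.0105   0.0499]
 [238.     358.       0.5683   0.0136   0.0481]
 [239.     359.       0.5653   0.015    0.0474]
 [240.     363.       0.5557   0.0157   0.0486]]<stdin>:15: RuntimeWarning: Mean of empty slice.
  ret = um.true_divide(
Traceback (most recent call last):
IndexError: index -1 is out of bounds for axis 0 with size 0
```

```bash
python3 - <<'E' 2>&1 | grep -v Warn
from meas import *
yaw=np.radians(-7.32);ex=np.array([np.cos(yaw),np.sin(yaw)]);ey=np.array([-ex[1],ex[0]])
for n in('top','side'):
    im,hsv,X=cloud(n,n+'0')
    blue=(hsv[...,0]>105)&(hsv[...,0]<125)&(hsv[...,1]>120)&(np.abs(X[...,0]-.57)<.2)&(np.abs(X[...,1])<.2)&(X[...,2]<.1)
    v,u=np.nonzero(blue);Q=plane(n,np.c_[u,v],0.022)[:,:2]
    a=Q@ex;b=Q@ey
    # erode tab: rows in a-hist with enough width
    h,e=np.histogram(a,60);ok=h>0.4*np.median(h);print(n,'lid a',e[:-1][ok][0],e[1:][ok][-1],'b',np.percentile(b,[.3,99.7]))
    print(' center',(e[:-1][ok][0]+e[1:][ok][-1])/2,np.percentile(b,[.3,99.7]).mean())
    q=X.reshape(-1,3);A=q[:,:2]@ex;B=q[:,:2]@ey;H=hsv.reshape(-1,3)
    reg=(np.hypot(A-.566,B-.075)<.09)
    m=reg&(q[:,2]>.045)&(q[:,2]<.1)
    print(' clip a',np.percentile(A[m],[2,50,98]),'b',np.percentile(B[m],[2,98]))
    m2=m&(q[:,2]>.072);hb=np.histogram(B[m2],np.arange(.03,.12,.003));print(' high b hist',list(zip(hb[1].round(3),hb[0])))
    org=m&(H[:,0]<15)&(H[:,1]>100);print(' orange a',A[org].mean(),'b range',np.percentile(B[org],[3,50,97]),'z',np.percentile(q[org,2],[3,97]))
    grey=reg&(H[:,1]<60)&(q[:,2]>.024)&(q[:,2]<.036);print(' rail a',np.percentile(A[grey],[2,98]),'b',np.percentile(B[grey],[1,99]))
    # rod caps
    dark=(hsv[...,2]<75 if n=='side' else hsv[...,2]<50)
    box=np.zeros_like(dark);
    if n=='top': box[235:322,222:245]=1
    else: box[325:380,270:380]=1
    nl,lab,st,ce=cv2.connectedComponentsWithStats((dark&box).astype(np.uint8))
    for i in range(1,nl):
        if st[i,4]>20: print(' cap',st[i],ce[i],'plane .018/.009',plane(n,ce[i],.018),plane(n,ce[i],.009))
E
```

```text
top lid a 0.46527834346073715 0.6626252794307863 b [-0.0016  0.174 ]
 center 0.5639518114457618 0.08622901902897298
 clip a [0.5529 0.5656 0.5782] b [0.0495 0.0844]
 high b hist [(np.float64(0.03), np.int64(0)), (np.float64(0.033), np.int64(0)), (np.float64(0.036), np.int64(0)), (np.float64(0.039), np.int64(0)), (np.float64(0.042), np.int64(0)), (np.float64(0.045), np.int64(0)), (np.float64(0.048), np.int64(0)), (np.float64(0.051), np.int64(3)), (np.float64(0.054), np.int64(12)), (np.float64(0.057), np.int64(12)), (np.float64(0.06), np.int64(0)), (np.float64(0.063), np.int64(0)), (np.float64(0.066), np.int64(0)), (np.float64(0.069), np.int64(3)), (np.float64(0.072), np.int64(10)), (np.float64(0.075), np.int64(13)), (np.float64(0.078), np.int64(10)), (np.float64(0.081), np.int64(0)), (np.float64(0.084), np.int64(0)), (np.float64(0.087), np.int64(0)), (np.float64(0.09), np.int64(0)), (np.float64(0.093), np.int64(0)), (np.float64(0.096), np.int64(0)), (np.float64(0.099), np.int64(0)), (np.float64(0.102), np.int64(0)), (np.float64(0.105), np.int64(0)), (np.float64(0.108), np.int64(0)), (
[... 1217 characters left out ...]
, np.int64(0)), (np.float64(0.087), np.int64(0)), (np.float64(0.09), np.int64(0)), (np.float64(0.093), np.int64(0)), (np.float64(0.096), np.int64(0)), (np.float64(0.099), np.int64(0)), (np.float64(0.102), np.int64(0)), (np.float64(0.105), np.int64(0)), (np.float64(0.108), np.int64(0)), (np.float64(0.111), np.int64(0)), (np.float64(0.114), np.int64(0))]
 orange a 0.5621875533681877 b range [0.0731 0.0783 0.0813] z [0.0541 0.0798]
 rail a [0.5504 0.573 ] b [0.0292 0.1471]
 cap [280 331   7  11  47] [282.5319 335.6809] plane .018/.009 [[0.599  0.2984 0.018 ]] [[0.6029 0.2925 0.009 ]]
 cap [366 362   8  13  71] [369.3239 368.0563] plane .018/.009 [[0.4302 0.2934 0.018 ]] [[0.4318 0.2875 0.009 ]]
```

```bash
cat >> h.py <<'E'
from scipy.spatial.transform import Rotation as Ro
yaw=np.radians(-7.32);EX=np.array([np.cos(yaw),np.sin(yaw),0]);EY=np.array([-EX[1],EX[0],0])
def st():
    s=manip.read_state();M=Ro.from_quat(s['tool_rot']).as_matrix()
    print('t',s['t'],'tcp',s['tool_pos'],'f',s['wrist_force'],'open',s['opening']);print('q',s['joint_positions'])
    print('x',M[:,0],'y',M[:,1],'z',M[:,2],'yaw z',np.degrees(np.arctan2(M[1,2],M[0,2])))
    return s,M
def to(p):  # delta in tool mm
    s,M=st();d=np.array(p)-s['tool_pos'];print('delta tool mm',(M.T@d*1000).round(1));return s,M
E
python3 - <<'E'
from h import *
np.set_printoptions(precision=4,suppress=True)
to([.478,.287,.227]); print(manip.grip_point_offset)
E
```

```text
t 0.1 tcp [ 0.2413 -0.576   0.226 ] f [-0.6135 -0.1185  0.0204] open 0.09168137846066453
q [ 1.0714  0.4351  0.025   1.574  -0.0116  1.134  -0.0751]
x [-0.9223 -0.3864  0.0001] y [-0.0007  0.0012 -1.    ] z [ 0.3864 -0.9223 -0.0014] yaw z -67.26746281665025
delta tool mm [-551.8   -0.1 -704.5]
0.0188
```

Emit:
send_rows([
  [-31, 0, -31, 7, 0],
  [-35, 0, -35, 7, 0],
  [-38, 0, -32, 7, 0],
  [-12, 0, -48, 0, 0],
  [-12, 0, -48, 0, 0],
  [-12, 0, -48, 0, 0],
  [-12, 0, -48, 0, 0],
  [-12, 0, -48, 0, 0],
], newtons=45)

```text
t: 0.9
tool_pos: [0.37, -0.2142, 0.2223]
tool_rot: [-0.003, 0.707, -0.707, -0.001]
wrist_force: [0.7, -0.6, 0.2]
opening: 0.0918
```

```bash
python3 - <<'E'
from h import *
np.set_printoptions(precision=4,suppress=True)
to([.478,.287,.227])
E
```

```text
t 0.9 tcp [ 0.37   -0.2142  0.2223] f [ 0.6574 -0.6283  0.1649] open 0.09177511651883356
q [ 0.4834  0.1264 -0.0942  2.0193  0.0155  1.0017 -1.1857]
x [-1.     -0.0035  0.0054] y [-0.0054  0.0009 -1.    ] z [ 0.0035 -1.     -0.0009] yaw z -89.79717835431128
delta tool mm [-109.7   -4.9 -500.8]
```

Emit:
send_rows([
  [-16, 0, -47, 0, 0],
  [-16, 0, -47, 0, 0],
  [-16, 0, -47, 0, 0],
  [-16, 0, -47, 0, 0],
  [-16, 0, -47, 0, 0],
  [-16, 0, -47, 0, 0],
  [-16, 0, -47, 0, 0],
  [0, 0, -48, 0, 0],
])

```text
t: 1.7
tool_pos: [0.4789, 0.1683, 0.2215]
tool_rot: [0.001, -0.707, 0.707, 0.002]
wrist_force: [1.3, -0.9, 0.0]
opening: 0.0918
```

Emit:
send_rows([
  [0, 0, -45, 0, 0],
  [0, 0, -45, 0, 0],
  [0, 0, -30, 0, 0],
  [0, 0, 0, 0, 0],
  [0, 0, 0, 0, 0],
])

```text
t: 2.2
tool_pos: [0.4753, 0.301, 0.2194]
tool_rot: [-0.006, 0.708, -0.706, 0.0]
wrist_force: [-0.3, -0.8, 0.6]
opening: 0.0918
```

```bash
python3 - <<'E'
from h import *
np.set_printoptions(precision=4,suppress=True)
to([.478,.287,.227]);save('side','side1')
E
```

```text
t 2.2 tcp [0.4753 0.301  0.2194] f [-0.295  -0.8113  0.5641] open 0.09177068506621797
q [-0.3464  0.381  -0.4176  1.7056  0.1622  1.0956 -2.3739]
x [-0.9999 -0.0094  0.0086] y [-0.0086  0.002  -1.    ] z [ 0.0094 -1.     -0.002 ] yaw z -89.45974101080813
delta tool mm [-2.6 -7.6 14. ]
```

View pics/side1.png

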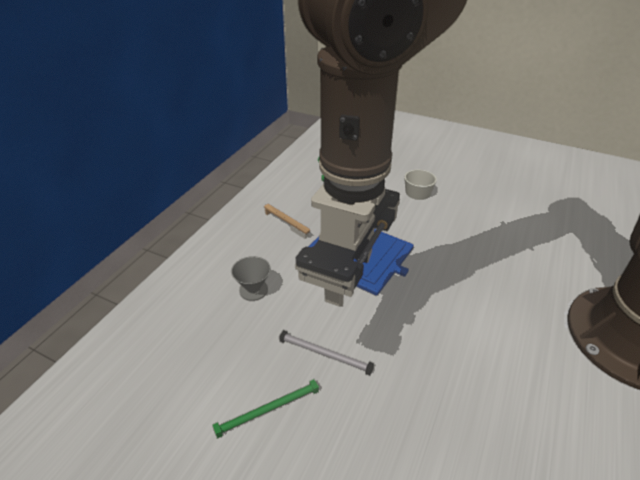

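```bash
python3 - <<'E'
from h import *
np.set_printoptions(precision=4,suppress=True)
s=manip.read_state();print(proj('side',s['tool_pos']), proj('side',[.478,.287,.009]),proj('top',[.478,.287,.009]))
E
```

```text
[[348.5931 280.65  ]] [[345.2308 358.1747]] [[233.3414 294.0629]]
```

Emit:
send_rows([
  [-1, 45, 5, -1.2, 0],
  [-1, 45, 4, 0, 0],
  [0, 40, 4, 0, 0],
  [0, 35, 1, 0, 0],
  [0, 10, 0, 0, 0],
  [0, 0, 0, 0, 0],
])

```text
t: 2.85
tool_pos: [0.481, 0.2778, 0.0419]
tool_rot: [-0.008, 0.707, -0.707, 0.006]
wrist_force: [0.2, -0.8, -0.3]
opening: 0.092
```

```bash
python3 - <<'E'
from h import *
np.set_printoptions(precision=4,suppress=True)
to([.478,.287,.003]);save('side','side2')
a=cv2.imread('pics/side2.png');cv2.imwrite('pics/side2c.png',cv2.resize(a[270:400,260:400],None,fx=4.5,fy=4.5,interpolation=cv2.INTER_CUBIC))
E
```

```text
t 2.85 tcp [0.481  0.2778 0.0419] f [ 0.1584 -0.7719 -0.2536] open 0.09199662679559246
q [-0.3655  0.575  -0.3522  1.9075  0.2886  0.71   -2.4381]
x [-0.9998 -0.0191  0.0024] y [-0.0025  0.0008 -1.    ] z [ 0.0191 -0.9998 -0.0008] yaw z -88.90811497838429
delta tool mm [ 2.8 38.9 -9.2]
```

View pics/side2c.png

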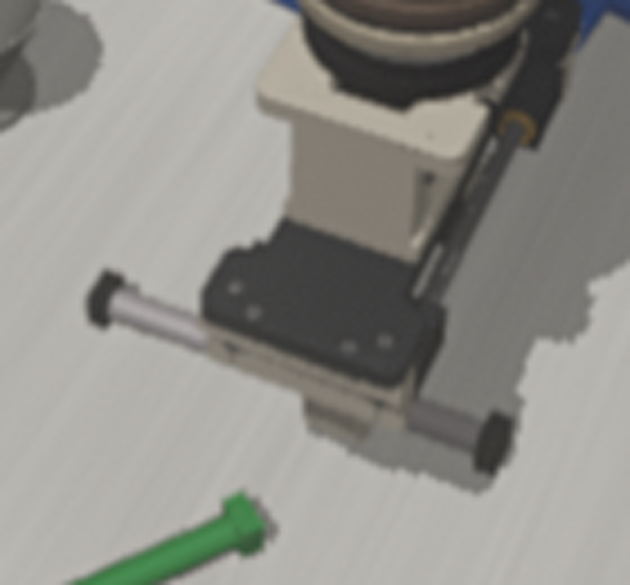

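The rod at crop (300,370) lies between the open fingers; continue down.

Emit:
send_rows([
  [2.5, 15, -8, 0, 0],
  [0, 12, -1, 0, 0],
  [0, 7, 0, 0, 0],
  [0, 2, 0, 0, 0],
  [0, 0, 0, 0, 0],
])

```text
t: 3.4
tool_pos: [0.4818, 0.29, 0.0089]
tool_rot: [-0.005, 0.709, -0.705, 0.009]
wrist_force: [0.5, 0.3, 0.6]
opening: 0.092
```

```bash
python3 - <<'E'
from h import *
np.set_printoptions(precision=4,suppress=True)
to([.478,.287,.003])
E
```

```text
t 3.4 tcp [0.4818 0.29   0.0089] f [0.4575 0.2706 0.5653] open 0.09199505106867574
q [-0.4032  0.6263 -0.3267  1.919   0.3194  0.6385 -2.4815]
x [-0.9998 -0.0185 -0.0057] y [ 0.0056  0.0057 -1.    ] z [ 0.0186 -0.9998 -0.0056] yaw z -88.93662709984903
delta tool mm [3.9 5.9 3. ]
```

Emit:
send_rows([
  [2, 4, 2, 0, 0],
  [0, 1, 0, 0, 0],
  [0, 0, 0, 0, 0.5],
  [0, 0, 0, 0, 1],
  [0, 0, 0, 0, 1],
  [0, 0, 0, 0, 1],
  [0, 0, 0, 0, 1],
  [0, 0, 0, 0, 1],
], newtons=45)

```text
t: 4.2
tool_pos: [0.4805, 0.288, 0.0047]
tool_rot: [-0.004, 0.709, -0.705, 0.009]
wrist_force: [-0.2, 0.1, 0.8]
opening: 0.048
```

```bash
python3 - <<'E'
from h import *
np.set_printoptions(precision=4,suppress=True)
to([.478,.287,.15])
E
```

```text
t 4.2 tcp [0.4805 0.288  0.0047] f [-0.1781  0.1328  0.7898] open 0.04799516629226018
q [-0.4041  0.6294 -0.3231  1.9284  0.3243  0.6242 -2.4855]
x [-0.9998 -0.0182 -0.0073] y [ 0.0072  0.0065 -1.    ] z [ 0.0182 -0.9998 -0.0064] yaw z -88.95589572476733
delta tool mm [   1.4 -145.3    0.1]
```

Emit:
send_rows([
  [0, 0, 0, 0, 1],
  [0, 0, 0, 0, 1],
  [0, 0, 0, 0, 1],
  [0, 0, 0, 0, 1],
  [0, 0, 0, 0, 1],
  [0, 0, 0, 0, 1],
  [0, 0, 0, 0, 1],
  [0, 0, 0, 0, 1],
], newtons=45)

```text
t: 5.0
tool_pos: [0.4805, 0.2882, 0.0048]
tool_rot: [-0.004, 0.709, -0.705, 0.009]
wrist_force: [-0.0, 1.1, 0.2]
opening: 0.0129
```

Emit:
send_rows([
  [0, -20, 0, 0, 1],
  [0, -35, 0, 0, 1],
  [0, -40, 0, 0, 1],
  [0, -40, 0, 0, 1],
  [0, -20, 0, 0, 1],
  [0, 0, 0, 0, 1],
  [0, 0, 0, 0, 1],
])

```text
t: 5.7
tool_pos: [0.4776, 0.2858, 0.1634]
tool_rot: [-0.006, 0.708, -0.706, 0.008]
wrist_force: [0.6, -0.8, -1.1]
opening: 0.0128
```

```bash
python3 - <<'E'
from h import *
np.set_printoptions(precision=4,suppress=True)
to([.478,.287,.15]);save('side','side3');save('top','top3')
a=cv2.imread('pics/side3.png');b=cv2.imread('pics/top3.png')
o=np.hstack([cv2.resize(a[230:390,230:410],(400,356)),cv2.resize(b[200:360,190:350],(356,356))]);cv2.imwrite('pics/c3.png',o)
E
```

```text
t 5.7 tcp [0.4776 0.2858 0.1634] f [ 0.6459 -0.7847 -1.0791] open 0.012814352420371348
q [-0.3315  0.4209 -0.4094  1.7993  0.199   0.9576 -2.3755]
x [-0.9998 -0.0186 -0.0027] y [ 0.0027  0.0036 -1.    ] z [ 0.0186 -0.9998 -0.0036] yaw z -88.9328905431269
delta tool mm [-0.4 13.4 -1.2]
```

View pics/c3.png

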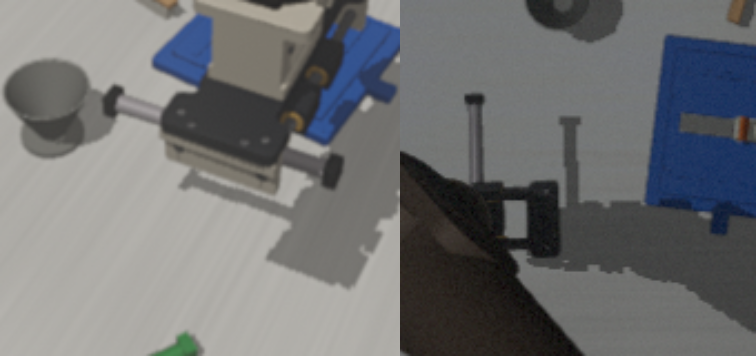

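```bash
python3 - <<'E'
from meas import *
for n,fn,boxes in(('side','side3',[(266,288,272,292),(292,318,368,388)]),('top','top3',[(238,252,214,234)])):
    im,hsv,X=cloud(n,fn)
    for b in boxes:
        sl=np.s_[b[0]:b[1],b[2]:b[3]]
        m=(im[sl].max(2)<75 if n=='side' else im[sl].max(2)<50)&(X[sl][...,2]>.08)
        v,u=np.nonzero(m);c=[u.mean()+b[2],v.mean()+b[0]]
        print(n,m.sum(),c,'depth pts',np.median(X[sl][m],0),X[sl][m].min(0),X[sl][m].max(0),'plane z .168',plane(n,c,.168))
print(proj('side',[[.602,.288,.168],[.432,.284,.168]]))
E
```

```text
side 67 [np.float64(279.7014925373134), np.float64(275.04477611940297)] depth pts [0.5979 0.2958 0.1731] [0.5936 0.2821 0.158 ] [0.6037 0.2985 0.176 ] plane z .168 [[0.5996 0.2911 0.168 ]]
side 113 [np.float64(379.1504424778761), np.float64(306.5221238938053)] depth pts [0.4284 0.2892 0.1747] [0.4241 0.2756 0.16  ] [0.4348 0.2946 0.1781] plane z .168 [[0.4295 0.2837 0.168 ]]
top 28 [np.float64(222.82142857142858), np.float64(244.32142857142858)] depth pts [0.6007 0.2862 0.1745] [0.5961 0.2796 0.1678] [0.6032 0.2962 0.1825] plane z .168 [[0.6003 0.2883 0.168 ]]
[[279.3592 273.3998]
 [377.5302 306.0932]]
```

Emit:
send_rows([
  [-3, 0, 35, 4.2, 1],
  [-6, 0, 40, 4.2, 1],
  [-14, 0, 45, 0, 1],
  [-14, 0, 45, 0, 1],
  [-14, 0, 45, 0, 1],
  [-14, 0, 40, 0, 1],
  [-10, 0, 20, 0, 1],
  [0, 0, 0, 0, 1],
])

```text
t: 6.6
tool_pos: [0.5194, -0.0019, 0.1488]
tool_rot: [-0.039, -0.705, 0.706, 0.052]
wrist_force: [0.4, 0.5, -0.1]
opening: 0.0129
```

```bash
python3 - <<'E'
from h import *
np.set_printoptions(precision=4,suppress=True)
to([.5317,-.0007,.12])
E
```

```text
t 6.6 tcp [ 0.5194 -0.0019  0.1488] f [ 0.3665  0.5239 -0.1239] open 0.012868032238426521
q [ 0.1356  0.3808 -0.3042  1.8907  0.1375  0.9087 -1.9349]
x [-0.9915  0.1289  0.0181] y [-0.0182  0.0005 -0.9998] z [-0.1289 -0.9917  0.0018] yaw z -97.40322281106208
delta tool mm [-12.6  28.5  -2.8]
```

Emit:
send_rows([
  [-12, 15, -3, 0, 1],
  [0, 12, 0, 0, 1],
  [0, 0, 0, 0, 1],
  [0, 0, 0, 0, 1],
])

```text
t: 7.0
tool_pos: [0.5277, 0.0009, 0.1166]
tool_rot: [-0.036, -0.705, 0.706, 0.055]
wrist_force: [0.4, 0.2, -0.4]
opening: 0.0129
```

```bash
python3 - <<'E'
from h import *
np.set_printoptions(precision=4,suppress=True)
to([.5317,-.0007,.12]);save('side','side4');save('top','top4')
a=cv2.imread('pics/side4.png');b=cv2.imread('pics/top4.png')
o=np.hstack([cv2.resize(a[180:300,300:430],(433,400),interpolation=cv2.INTER_CUBIC),cv2.resize(b[200:310,290:390],(364,400),interpolation=cv2.INTER_CUBIC)]);cv2.imwrite('pics/c4.png',o)
E
```

```text
t 7.0 tcp [0.5277 0.0009 0.1166] f [ 0.4345  0.1536 -0.4478] open 0.012857637563796749
q [ 0.121   0.437  -0.2956  1.8975  0.1572  0.856  -1.9541]
x [-0.9914  0.1281  0.0262] y [-0.0262  0.0012 -0.9997] z [-0.1281 -0.9918  0.0022] yaw z -97.35791940654187
delta tool mm [-4.1 -3.5  1.1]
```

View pics/c4.png

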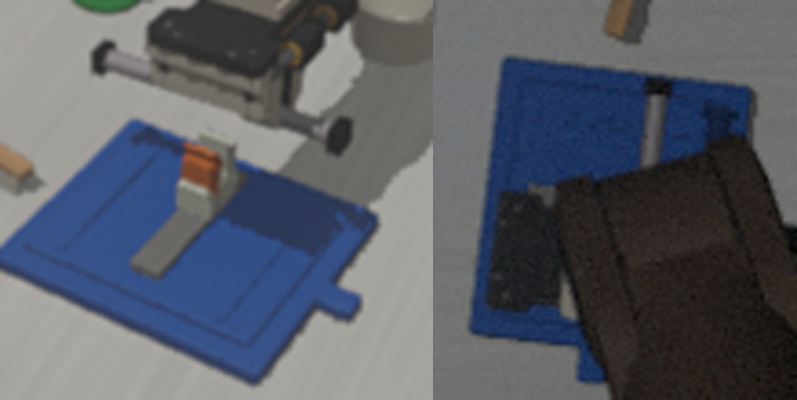

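```bash
python3 - <<'E'
from meas import *
for n,fn,boxes in(('side','side4',[(190,206,325,338),(212,230,394,408)]),('top','top4',[(217,229,338,352)])):
    im,hsv,X=cloud(n,fn)
    for k,b in enumerate(boxes):
        sl=np.s_[b[0]:b[1],b[2]:b[3]]
        m=(im[sl].max(2)<75 if n=='side' else im[sl].max(2)<45)&(X[sl][...,2]>.08)
        v,u=np.nonzero(m);c=[u.mean()+b[2],v.mean()+b[0]]
        z=[.118,.122][k] if n=='side' else .126
        p=plane(n,c,z)[0]; d=X[sl][m]
        print(n,m.sum(),c,'z rng',d[:,2].min(),d[:,2].max(),'plane',p,'lid a,b',p@EX,p@EY, 'depth ab',np.median(d@EX),np.median(d@EY))
E
```

```text
side 32 [np.float64(329.84375), np.float64(196.5625)] z rng 0.1084202946022309 0.12522710481487548 plane [ 0.6492 -0.0114  0.118 ] lid a,b 0.6453873669513356 0.07141067941927814 depth ab 0.6437555242314998 0.07587218145116012
side 69 [np.float64(401.5072463768116), np.float64(220.2463768115942)] z rng 0.11493924815636351 0.1333651881699935 plane [0.4801 0.0053 0.122 ] lid a,b 0.47551914993009897 0.0664538522011125 depth ab 0.4738143353310454 0.07247170586808215
top 13 [np.float64(349.84615384615387), np.float64(223.6153846153846)] z rng 0.11920570045162787 0.13086598345899672 plane [ 0.6498 -0.0106  0.126 ] lid a,b 0.6458489991732365 0.07225197148431982 depth ab 0.6450057188323565 0.07203053948717579
```

Emit:
send_rows([
  [-3.5, 10, 1.2, 1.2, 1],
  [0, 10, 0, 0, 1],
  [0, 6, 0, 0, 1],
  [0, 0, 0, 0, 1],
  [0, 0, 0, 0, 1],
])

```text
t: 7.6
tool_pos: [0.5309, -0.0002, 0.0896]
tool_rot: [-0.045, -0.705, 0.705, 0.062]
wrist_force: [0.1, -0.7, -1.0]
opening: 0.013
```

```bash
cat > m5.py <<'E'
from meas import *
import sys
fn=sys.argv[1]
s,M=st()
print('tcp lid a,b',s['tool_pos']@EX,s['tool_pos']@EY)
p0=s['tool_pos']-M[:,1]*.0045
off=float(sys.argv[2]) if len(sys.argv)>2 else .036
for n in('side','top'):
    save(n,n+fn);im,hsv,X=cloud(n,n+fn)
    for k,L in((0,.085+off),(1,-.085+off)):
        e=p0-M[:,0]*L; u0,v0=proj(n,e)[0].astype(int)
        sl=np.s_[v0-9:v0+10,u0-9:u0+10]
        m=(im[sl].max(2)<(75 if n=='side' else 45))&(np.abs(X[sl][...,2]-e[2])<.016)
        if m.sum()<8: print(n,k,'none');continue
        v,u=np.nonzero(m);c=[u.mean()+u0-9,v.mean()+v0-9];d=X[sl][m]
        p=plane(n,c,e[2]+(.009 if n=='top' else 0))[0]
        print(n,k,m.sum(),'exp lid',e@EX,e@EY,e[2],'meas',p@EX,p@EY,'z rng',d[:,2].min(),d[:,2].max())
E
python3 m5.py 5
```

```text
t 7.6 tcp [ 0.5309 -0.0002  0.0896] f [ 0.0755 -0.6784 -1.04  ] open 0.012990874264250806
q [ 0.1103  0.4751 -0.2808  1.9171  0.1719  0.7966 -1.9856]
x [-0.9884  0.1497  0.0239] y [-0.024   0.0011 -0.9997] z [-0.1497 -0.9887  0.0025] yaw z -98.61021816349525
tcp lid a,b 0.5266047813537813 0.06746431757674873
side 0 29 exp lid 0.6476471209157807 0.06474216441907005 0.09123940403031157 meas 0.6483160667705525 0.06911440575862854 z rng 0.08502039834062285 0.09860908910798924
side 1 70 exp lid 0.4777388911128726 0.06857899863055085 0.09529799349905795 meas 0.4790574100192639 0.0675419357121019 z rng 0.08630346079379472 0.10602045981303365
top 0 20 exp lid 0.6476471209157807 0.06474216441907005 0.09123940403031157 meas 0.6498481615095397 0.06476719879607143 z rng 0.09006250753412458 0.10570118044710276
top 1 none
```

Emit:
send_rows([
  [0, 5, 0, 0, 1],
  [0, 5, 0, 0, 1],
  [0, 1, 0, 0, 1],
  [0, 0, 0, 0, 1],
])

```text
t: 8.1
tool_pos: [0.5312, -0.0002, 0.0785]
tool_rot: [-0.045, -0.705, 0.705, 0.061]
wrist_force: [-0.2, -0.5, -0.2]
opening: 0.0126
```

Emit:
send_rows([
  [0, 1.5, 0, 0, 1],
  [0, 1, 0, 0, 1],
  [0, 0, 0, 0, 1],
])

```text
t: 8.4
tool_pos: [0.5312, -0.0002, 0.0758]
tool_rot: [-0.045, -0.705, 0.705, 0.061]
wrist_force: [-0.1, 0.5, -0.8]
opening: 0.0125
```

Emit:
send_rows([
  [0, 1, 0, 0, 1],
  [0, 0.8, 0, 0, 1],
  [0, 0, 0, 0, 1],
])

```text
t: 8.7
tool_pos: [0.5313, -0.0003, 0.0741]
tool_rot: [-0.045, -0.705, 0.705, 0.061]
wrist_force: [-0.3, 0.1, -0.0]
opening: 0.0126
```

Emit:
send_rows([
  [0, 0.8, 0, 0, 1],
  [0, 0.5, 0, 0, 1],
  [0, 0, 0, 0, 1],
])

```text
t: 9.0
tool_pos: [0.5315, -0.0005, 0.0731]
tool_rot: [-0.046, -0.705, 0.705, 0.061]
wrist_force: [-1.1, -0.9, 1.9]
opening: 0.0125
```

```bash
python3 m5.py 6;python3 - <<'E'
import cv2,numpy as np
a=cv2.imread('pics/side6.png')
cv2.imwrite('pics/c6.png',cv2.resize(a[195:255,320:420],None,fx=7,fy=7,interpolation=cv2.INTER_CUBIC))
E
```

```text
t 9.0 tcp [ 0.5315 -0.0005  0.0731] f [-1.0882 -0.8668  1.8531] open 0.012488194831218933
q [ 0.1048  0.4973 -0.2741  1.9318  0.1835  0.7579 -1.9958]
x [-0.9884  0.1503  0.0213] y [-0.0214  0.0008 -0.9998] z [-0.1502 -0.9886  0.0024] yaw z -98.64138509948762
tcp lid a,b 0.5272018356775118 0.06719513990545628
side 0 29 exp lid 0.6482380825758566 0.0644079324182608 0.0750655053036026 meas 0.6507433255566447 0.06573318319419645 z rng 0.07025373521822662 0.0844689011588752
side 1 71 exp lid 0.47832193004485146 0.06833612409996119 0.07868080877247229 meas 0.4791651389132048 0.06873939902812509 z rng 0.06805622986086098 0.08838675033480352
top 0 21 exp lid 0.6482380825758566 0.0644079324182608 0.0750655053036026 meas 0.6503620729203214 0.06463907300389043 z rng 0.08043662067487715 0.08979745484986128
top 1 none
```

View pics/c6.png

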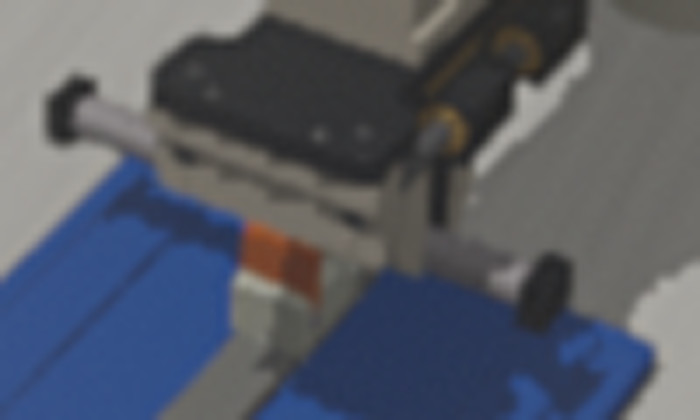

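Emit:
send_rows([
  [0, 0.5, 0, 0, 1],
  [0, 0, 0, 0, 1],
])

```text
t: 9.3
tool_pos: [0.5315, -0.0005, 0.0729]
tool_rot: [-0.046, -0.705, 0.705, 0.061]
wrist_force: [-1.4, -0.9, 3.6]
opening: 0.0128
```

Emit:
send_rows([
  [0, 0, 0, 0, 0.9],
  [0, 0, 0, 0, 0.8],
  [0, 0, 0, 0, 0.7],
  [0, 0, 0, 0, 0.6],
  [0, 0, 0, 0, 0.6],
  [0, 0, 0, 0, 0.6],
])

```text
t: 9.9
tool_pos: [0.5317, -0.0002, 0.0725]
tool_rot: [-0.046, -0.705, 0.705, 0.061]
wrist_force: [-0.3, 0.2, 0.8]
opening: 0.0363
```

```bash
python3 m5.py 7;python3 - <<'E'
import cv2,numpy as np
a=cv2.imread('pics/side7.png')
cv2.imwrite('pics/c7.png',cv2.resize(a[195:255,320:420],None,fx=7,fy=7,interpolation=cv2.INTER_CUBIC))
E
```

```text
t 9.9 tcp [ 0.5317 -0.0002  0.0725] f [-0.2717  0.2384  0.7525] open 0.036278982312681354
q [ 0.1044  0.4985 -0.2741  1.9321  0.1837  0.756  -1.9961]
x [-0.9885  0.15    0.0209] y [-0.0209  0.0013 -0.9998] z [-0.15   -0.9887  0.0019] yaw z -98.62495804329866
tcp lid a,b 0.5274243654355647 0.06757829362357234
side 0 29 exp lid 0.648460648567235 0.06482484844600357 0.07443150282898545 meas 0.6508930871337515 0.06606369036196649 z rng 0.06819142094105113 0.08473387321172218
side 1 78 exp lid 0.4785419758016467 0.06870227526317606 0.07798258813610165 meas 0.480809395285117 0.06841246331918412 z rng 0.06901269666795233 0.08885073471790839
top 0 24 exp lid 0.648460648567235 0.06482484844600357 0.07443150282898545 meas 0.6511097319109459 0.06454083028681137 z rng 0.08002879844439297 0.09002158369364235
top 1 none
```

View pics/c7.png

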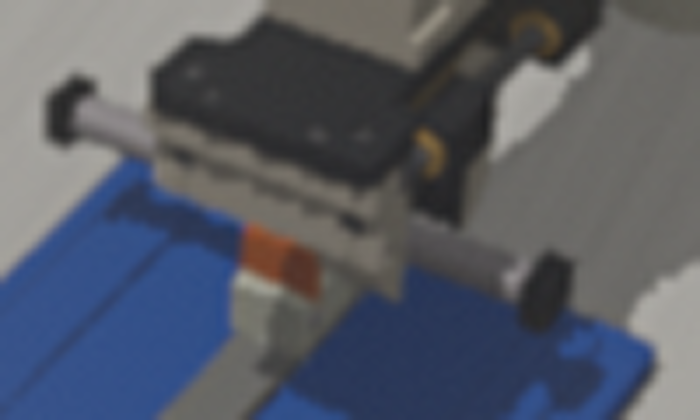

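Released; rod rests in the mouth (caps at crop (68,110),(545,290), unchanged). Lift straight up.

Emit:
send_rows([
  [0, -6, 0, 0, 0.6],
  [0, -10, 0, 0, 0.6],
  [0, -15, 0, 0, 0.6],
  [0, -20, 0, 0, 0.6],
  [0, -12, 0, 0, 0.4],
  [0, 0, 0, 0, 0.2],
  [0, 0, 0, 0, 0.2],
])

```text
t: 10.7
tool_pos: [0.5334, -0.0001, 0.1409]
tool_rot: [-0.046, -0.705, 0.705, 0.06]
wrist_force: [0.1, -0.4, -0.6]
opening: 0.0562
```

```bash
python3 - <<'E'
from h import *
np.set_printoptions(precision=4,suppress=True)
to([.5684,-.0054,.15]);save('side','side8')
a=cv2.imread('pics/side8.png')
cv2.imwrite('pics/c8.png',cv2.resize(a[175:255,310:430],None,fx=6,fy=6,interpolation=cv2.INTER_CUBIC))
E
```

```text
t 10.7 tcp [ 0.5334 -0.0001  0.1409] f [ 0.0622 -0.421  -0.6009] open 0.056209824517962706
q [ 0.1244  0.4106 -0.2952  1.8655  0.1427  0.9054 -1.9593]
x [-0.9885  0.1498  0.0194] y [-0.0194  0.0014 -0.9998] z [-0.1498 -0.9887  0.0015] yaw z -98.61699936109444
delta tool mm [-35.2  -9.8  -0. ]
```

View pics/c8.png

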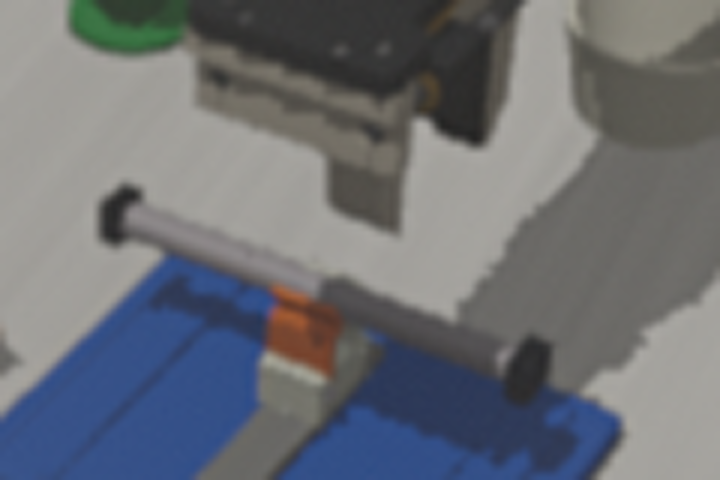

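Emit:
send_rows([
  [-30, -2, 0, 0, 0.3],
  [-5, 0, 0, 0, 0.3],
  [0, 0, 0, -8.5, 0.3],
  [0, 0, 0, -8.5, 0.3],
  [0, 0, 0, -8.5, 0.3],
  [0, 0, 0, -8.5, 0.3],
  [0, 0, 0, -8.5, 0.3],
  [0, 0, 0, -8.5, 0.3],
])

```text
t: 11.55
tool_pos: [0.5636, -0.0051, 0.1347]
tool_rot: [-0.271, 0.662, -0.653, 0.25]
wrist_force: [-0.2, -0.2, -0.2]
opening: 0.0642
```

Emit:
send_rows([
  [0, 0, 0, -8.5, 0.3],
  [0, 0, 0, -8.5, 0.3],
  [0, 0, 0, -8.5, 0.3],
  [0, 0, 0, -8.5, 0.3],
  [0, 0, 0, -4, 0.3],
  [0, 0, 0, 0, 0.3],
  [0, 0, 0, 0, 0.3],
])

```text
t: 12.25
tool_pos: [0.558, -0.0051, 0.1281]
tool_rot: [-0.474, 0.545, -0.523, 0.452]
wrist_force: [0.5, -1.0, -0.1]
opening: 0.0643
```

```bash
python3 - <<'E'
from h import *
np.set_printoptions(precision=4,suppress=True)
to([.5684,-.0054,.12])
E
```

```text
t 12.25 tcp [ 0.558  -0.0051  0.1281] f [ 0.5419 -1.0356 -0.0626] open 0.06429438133063287
q [ 0.3854  0.5469 -0.6696  1.7749  0.3793  0.9999 -0.5774]
x [-0.1414 -0.9899  0.0038] y [-0.0439  0.0025 -0.999 ] z [ 0.989  -0.1414 -0.0438] yaw z -8.137923893326017
delta tool mm [-1.2  7.7 10.7]
```

Emit:
send_rows([
  [0, -8, 10, 0.8, 0.3],
  [0, 0, 0, 0, 0.3],
  [0, 0, 0, 0, 0.3],
])

```text
t: 12.55
tool_pos: [0.5671, -0.0064, 0.1345]
tool_rot: [-0.47, 0.55, -0.527, 0.446]
wrist_force: [0.2, -0.1, -0.4]
opening: 0.0644
```

```bash
python3 - <<'E'
from h import *
np.set_printoptions(precision=4,suppress=True)
to([.5684,-.0054,.12])
E
```

```text
t 12.55 tcp [ 0.5671 -0.0064  0.1345] f [ 0.1716 -0.0769 -0.3712] open 0.06443743262490634
q [ 0.3795  0.5523 -0.6634  1.7441  0.3731  1.0249 -0.5841]
x [-0.1602 -0.9871  0.0052] y [-0.0463  0.0023 -0.9989] z [ 0.986  -0.1603 -0.0461] yaw z -9.232541463180983
delta tool mm [-1.3 14.4  1.8]
```

Emit:
send_rows([
  [0, -20, 0, 0, 0.3],
  [0, -30, 0, 0, 0.3],
  [0, -30, 0, 0, 0.3],
  [0, 0, 0, 0, 0.3],
  [0, 0, 0, 0, 0.3],
  [0, 0, 0, 0, 0.3],
])

```text
t: 13.15
tool_pos: [0.5672, -0.006, 0.2138]
tool_rot: [-0.471, 0.551, -0.527, 0.444]
wrist_force: [0.8, -0.0, 0.2]
opening: 0.064
```

```bash
python3 - <<'E'
from h import *
np.set_printoptions(precision=4,suppress=True)
to([.5684,-.0054,.12])
E
```

```text
t 13.15 tcp [ 0.5672 -0.006   0.2138] f [ 0.7913 -0.0422  0.2292] open 0.06402991477102526
q [ 0.4028  0.4774 -0.6955  1.6454  0.3081  1.1875 -0.5311]
x [-0.1616 -0.9868  0.0071] y [-0.0519  0.0013 -0.9987] z [ 0.9855 -0.1617 -0.0514] yaw z -9.319018366199819
delta tool mm [-1.5 93.6  5.9]
```

Emit:
send_rows([
  [-1, 40, 2, -1.0, 0.3],
  [0, 40, 2, -1, 0.3],
  [0, 8, 0, 0, 0.3],
  [0, 0, 0, 0, 0.3],
  [0, 0, 0, 0, 0.3],
])

```text
t: 13.65
tool_pos: [0.5653, -0.0054, 0.122]
tool_rot: [-0.481, 0.544, -0.518, 0.453]
wrist_force: [-0.3, 0.6, 1.1]
opening: 0.0643
```

```bash
python3 - <<'E'
from h import *
np.set_printoptions(precision=4,suppress=True)
to([.5684,-.0054,.12])
E
```

```text
t 13.65 tcp [ 0.5653 -0.0054  0.122 ] f [-0.2738  0.6066  1.1475] open 0.06432262686105107
q [ 0.3766  0.5704 -0.6651  1.7531  0.3883  1.0124 -0.5661]
x [-0.1269 -0.9919  0.0057] y [-0.0545  0.0012 -0.9985] z [ 0.9904 -0.127  -0.0542] yaw z -7.307499304762866
delta tool mm [-0.4  1.9  3.2]
```

Emit:
send_rows([
  [0, -10, -40, 0, 0.3],
  [0, 0, -40, 0, 0.3],
  [0, 0, 0, 0, 0.3],
  [0, 0, 0, 0, 0.3],
])

```text
t: 14.05
tool_pos: [0.4875, 0.006, 0.1413]
tool_rot: [-0.479, 0.543, -0.52, 0.454]
wrist_force: [0.4, 0.0, 0.8]
opening: 0.0646
```

```bash
python3 - <<'E'
from h import *
np.set_printoptions(precision=4,suppress=True)
to([.5684,-.0054,.12])
E
```

```text
t 14.05 tcp [0.4875 0.006  0.1413] f [0.3509 0.0102 0.782 ] open 0.06455447733533752
q [ 0.4288  0.4361 -0.7185  1.9236  0.3312  0.9549 -0.5796]
x [-0.1287 -0.9917  0.0048] y [-0.0477  0.0014 -0.9989] z [ 0.9905 -0.1287 -0.0475] yaw z -7.405425341498349
delta tool mm [ 0.8 17.4 82.7]
```

Emit:
send_rows([
  [0, 0, 20, 0, 0.3],
  [0, 0, 20, 0, 0.3],
  [0, 0, 20, 0, 0.3],
  [0, 0, 20, 0, 0.3],
  [0, 0, 0, 0, 0.3],
  [0, 0, 0, 0, 0.3],
])

```text
t: 14.65
tool_pos: [0.5769, -0.005, 0.1436]
tool_rot: [-0.475, 0.541, -0.523, 0.456]
wrist_force: [-0.7, 0.2, 0.3]
opening: 0.0641
```

```bash
python3 - <<'E'
from h import *
np.set_printoptions(precision=4,suppress=True)
to([.5684,-.0054,.12])
E
```

```text
t 14.65 tcp [ 0.5769 -0.005   0.1436] f [-0.6503  0.2385  0.3173] open 0.06411146076212337
q [ 0.3804  0.5532 -0.6734  1.7186  0.378   1.0433 -0.5582]
x [-0.1323 -0.9912  0.0037] y [-0.0367  0.0011 -0.9993] z [ 0.9905 -0.1323 -0.0366] yaw z -7.610467667045696
delta tool mm [ 1.4 23.9 -7.5]
```

Emit:
send_rows([
  [0, 0, -40, 0, 0.3],
  [0, 0, -45, 0, 0.3],
  [0, 0, 0, 0, 0.3],
  [0, 0, 20, 0, 0.3],
  [0, 0, 20, 0, 0.3],
  [0, 0, 20, 0, 0.3],
  [0, 0, 15, 0, 0.3],
  [0, 0, 0, 0, 0.3],
])

```text
t: 15.45
tool_pos: [0.5646, -0.0035, 0.1467]
tool_rot: [-0.475, 0.539, -0.524, 0.456]
wrist_force: [-0.3, -0.1, 0.5]
opening: 0.0641
```

Emit:
send_rows([
  [0, 0, -40, 0, 0.3],
  [0, 0, -45, 0, 0.3],
  [0, 0, 0, 0, 0.3],
  [0, 0, 20, 0, 0.3],
  [0, 0, 20, 0, 0.3],
  [0, 0, 20, 0, 0.3],
  [0, 0, 15, 0, 0.3],
  [0, 0, 0, 0, 0.3],
])

```text
t: 16.25
tool_pos: [0.5484, -0.0016, 0.1484]
tool_rot: [-0.477, 0.538, -0.524, 0.455]
wrist_force: [-0.4, -0.1, 0.2]
opening: 0.0643
```

```bash
python3 - <<'E'
from h import *
np.set_printoptions(precision=4,suppress=True)
to([.5684,-.0054,.12])
E
```

```text
t 16.25 tcp [ 0.5484 -0.0016  0.1484] f [-0.424  -0.1235  0.2423] open 0.06430768603580651
q [ 0.3954  0.508  -0.6909  1.7835  0.3683  1.0226 -0.5709]
x [-0.1298 -0.9915  0.0104] y [-0.0362 -0.0058 -0.9993] z [ 0.9909 -0.13   -0.0352] yaw z -7.476813870169683
delta tool mm [ 0.9 27.7 21.3]
```

Emit:
send_rows([
  [1, 0, 7, 0, 0.3],
  [0, 5, 7, 0, 0.3],
  [0, 8, 6, 0, 0.3],
  [0, 8, 0, 0, 0.3],
  [0, 6, 0, 0, 0.3],
  [0, 0, 0, 0, 0.3],
  [0, 0, 0, 0, 0.3],
])

```text
t: 16.95
tool_pos: [0.5651, -0.0051, 0.1177]
tool_rot: [-0.479, 0.539, -0.524, 0.455]
wrist_force: [-0.0, 0.3, 0.2]
opening: 0.0641
```

```bash
python3 - <<'E'
from h import *
np.set_printoptions(precision=4,suppress=True)
to([.5684,-.0054,.11]);save('side','side9')
a=cv2.imread('pics/side9.png')
cv2.imwrite('pics/c9.png',cv2.resize(a[175:255,310:430],None,fx=6,fy=6,interpolation=cv2.INTER_CUBIC))
E
```

```text
t 16.95 tcp [ 0.5651 -0.0051  0.1177] f [-0.0363  0.3082  0.1617] open 0.06412135592308335
q [ 0.3735  0.567  -0.6652  1.7716  0.4059  0.9872 -0.5863]
x [-0.1283 -0.9917  0.0115] y [-0.0393 -0.0065 -0.9992] z [ 0.991  -0.1287 -0.0381] yaw z -7.397178844494375
delta tool mm [-0.2  7.6  3.6]
```

View pics/c9.png

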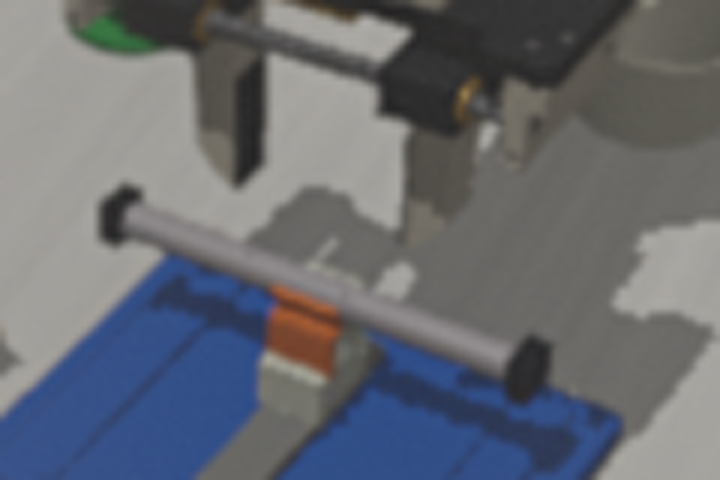

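Emit:
send_rows([
  [0, 8, 4, 0, 0.3],
  [0, 8, 1, 0, 0.3],
  [0, 6, 0, 0, 0.3],
  [0, 0, 0, 0, 0.3],
  [0, 0, 0, 0, 0.3],
])

```text
t: 17.5
tool_pos: [0.5696, -0.006, 0.0938]
tool_rot: [-0.479, 0.538, -0.524, 0.455]
wrist_force: [-0.2, 1.0, 0.5]
opening: 0.0643
```

```bash
python3 - <<'E'
from h import *
np.set_printoptions(precision=4,suppress=True)
to([.5684,-.0054,.088])
E
```

```text
t 17.5 tcp [ 0.5696 -0.006   0.0938] f [-0.1631  0.9838  0.4888] open 0.06432166507445872
q [ 0.3602  0.6004 -0.648   1.7827  0.4316  0.9473 -0.604 ]
x [-0.1283 -0.9917  0.0115] y [-0.0388 -0.0066 -0.9992] z [ 0.991  -0.1287 -0.0377] yaw z -7.399420497592509
delta tool mm [-0.5  5.9 -1.1]
```

Emit:
send_rows([
  [0, 3, 0, 0, 0.3],
  [0, 3, 0, 0, 0.3],
  [0, 1, 0, 0, 0.3],
  [0, 0, 0, 0, 0.3],
])

```text
t: 17.9
tool_pos: [0.5695, -0.006, 0.0867]
tool_rot: [-0.478, 0.538, -0.524, 0.455]
wrist_force: [-0.4, -0.2, -0.5]
opening: 0.0643
```

Emit:
send_rows([
  [0, 1.5, 0, 0, 0.3],
  [0, 1, 0, 0, 0.3],
  [0, 0, 0, 0, 0.3],
])

```text
t: 18.2
tool_pos: [0.5697, -0.006, 0.0842]
tool_rot: [-0.478, 0.538, -0.524, 0.455]
wrist_force: [0.7, 0.0, 0.4]
opening: 0.0643
```

Emit:
send_rows([
  [0, 1.5, 0, 0, 0.3],
  [0, 1.5, 0, 0, 0.3],
  [0, 1.5, 0, 0, 0.3],
])

```text
t: 18.5
tool_pos: [0.5698, -0.0078, 0.0816]
tool_rot: [-0.478, 0.537, -0.525, 0.454]
wrist_force: [-4.4, -4.0, 14.0]
opening: 0.0643
```

Emit:
send_rows([
  [0, 2, 0, 0, 0.3],
  [0, 2, 0, 0, 0.3],
])

```text
t: 18.7
tool_pos: [0.5697, -0.0097, 0.0799]
tool_rot: [-0.479, 0.536, -0.527, 0.453]
wrist_force: [-6.5, -3.1, 18.9]
opening: 0.0639
```

```bash
python3 - <<'E'
from h import *
np.set_printoptions(precision=4,suppress=True)
to([.5684,-.0054,.075]);save('side','side10')
a=cv2.imread('pics/side10.png')
cv2.imwrite('pics/c10.png',cv2.resize(a[185:255,310:430],None,fx=6,fy=6,interpolation=cv2.INTER_CUBIC))
E
```

```text
t 18.7 tcp [ 0.5697 -0.0097  0.0799] f [-6.4538 -3.1049 18.8509] open 0.06390976277936726
q [ 0.3523  0.6147 -0.6339  1.7969  0.4522  0.92   -0.6202]
x [-0.1308 -0.9912  0.0184] y [-0.0362 -0.0137 -0.9992] z [ 0.9908 -0.1313 -0.0341] yaw z -7.550327948995638
delta tool mm [-4.2  4.8 -1.7]
```

View pics/c10.png

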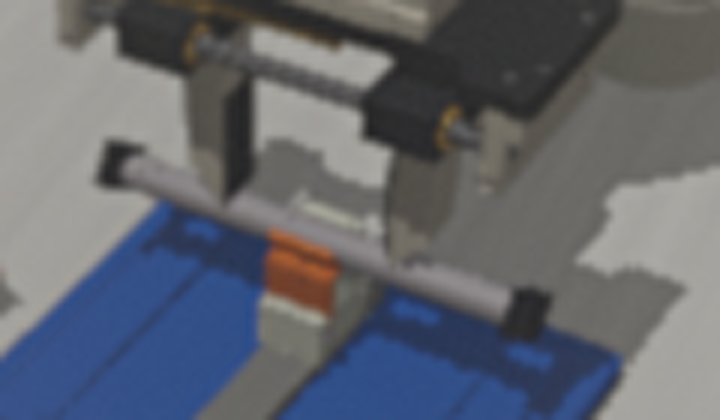

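Emit:
send_rows([
  [0, 2.5, 0, 0, 0.3],
  [0, 2.5, 0, 0, 0.3],
])

```text
t: 18.95
tool_pos: [0.5701, -0.011, 0.0777]
tool_rot: [-0.479, 0.535, -0.528, 0.453]
wrist_force: [-1.8, -2.6, 11.7]
opening: 0.0645
```

Emit:
send_rows([
  [0, 2.5, 0, 0, 0.3],
  [0, 2.5, 0, 0, 0.3],
])

```text
t: 19.15
tool_pos: [0.5708, -0.0114, 0.0746]
tool_rot: [-0.478, 0.535, -0.529, 0.453]
wrist_force: [-1.2, 0.0, 5.5]
opening: 0.0644
```

```bash
python3 - <<'E'
from h import *
np.set_printoptions(precision=4,suppress=True)
to([.5684,-.0054,.075]);save('side','side11');save('top','top11')
a=cv2.imread('pics/side11.png')
cv2.imwrite('pics/c11.png',cv2.resize(a[185:255,310:430],None,fx=6,fy=6,interpolation=cv2.INTER_CUBIC))
E
```

```text
t 19.15 tcp [ 0.5708 -0.0114  0.0746] f [-1.2144  0.0378  5.4753] open 0.0643937384060621
q [ 0.3477  0.6193 -0.6267  1.8028  0.4626  0.9064 -0.6288]
x [-0.132 -0.991  0.022] y [-0.0316 -0.018  -0.9993] z [ 0.9907 -0.1326 -0.0289] yaw z -7.621934863767262
delta tool mm [-5.6 -0.5 -3.2]
```

View pics/c11.png

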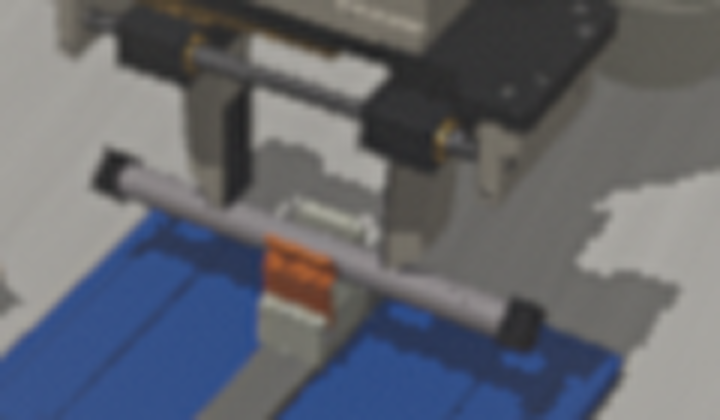

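```bash
cat > rodpose.py <<'E'
from meas import *
import sys
def run(fn):
    for n in('side','top'):
        im,hsv,X=cloud(n,n+fn)
        A=X@EX;B=X@EY
        reg=(X[...,2]>.045)&(X[...,2]<.1)&(np.abs(B-.067)<.03)
        mx=im.max(2).astype(int)
        for nm,lo,hi in(('far',.63,.67),('mid+',.585,.63),('mid-',.50,.545),('near',.46,.50)):
            m=reg&(A>lo)&(A<hi)
            if nm in('far','near'): m&=mx<(75 if n=='side' else 50)
            if m.sum()<5: continue
            P=X[m];print(n,nm,m.sum(),'a',np.median(A[m]).round(4),'b',np.percentile(B[m],[5,50,95]).round(4),'z',np.percentile(P[:,2],[5,50,95]).round(4))
run(sys.argv[1])
E
python3 rodpose.py 10 2>/dev/null; python3 rodpose.py 11
```

```text
side far 23 a 0.6475 b [0.0645 0.0728 0.0767] z [0.0706 0.0748 0.0808]
side mid+ 179 a 0.6024 b [0.0586 0.0704 0.0742] z [0.068  0.0775 0.0981]
side mid- 165 a 0.5234 b [0.0632 0.0719 0.0746] z [0.0722 0.0795 0.0975]
side near 59 a 0.4767 b [0.0611 0.0727 0.0785] z [0.0705 0.0791 0.0878]
side far 22 a 0.6484 b [0.0665 0.0713 0.0759] z [0.0642 0.0694 0.0746]
side mid+ 199 a 0.6039 b [0.0576 0.0702 0.0732] z [0.0633 0.0728 0.0974]
side mid- 183 a 0.5237 b [0.0625 0.0712 0.074 ] z [0.0662 0.0739 0.0966]
side near 52 a 0.4785 b [0.0631 0.0707 0.0786] z [0.0657 0.0735 0.0808]
```

Fingers drifted about 5.5 mm towards the tine; lift slightly, recentre on the rod and continue pressing.

Emit:
send_rows([
  [0, -5, 0, 0, 0.3],
  [-6, 0, -3, 0, 0.3],
  [0, 0, 0, 0, 0.3],
  [0, 0, 0, 0, 0.3],
])

```text
t: 19.65
tool_pos: [0.5685, -0.0041, 0.0796]
tool_rot: [-0.478, 0.535, -0.529, 0.453]
wrist_force: [0.6, 0.8, -0.8]
opening: 0.0643
```

```bash
python3 - <<'E'
from h import *
np.set_printoptions(precision=4,suppress=True)
s,M=to([.5684,-.0054,.08]);print(s['tool_pos']@EX,s['tool_pos']@EY);save('side','side12')
a=cv2.imread('pics/side12.png')
cv2.imwrite('pics/c12.png',cv2.resize(a[185:255,310:430],None,fx=6,fy=6,interpolation=cv2.INTER_CUBIC))
E
sed -i "s/for n in('side','top'):/for n in('side',):/" rodpose.py; python3 rodpose.py 12
```

```text
t 19.65 tcp [ 0.5685 -0.0041  0.0796] f [ 0.5733  0.8141 -0.8147] open 0.06433144118460817
q [ 0.3398  0.6105 -0.6316  1.8044  0.456   0.9129 -0.6368]
x [-0.1318 -0.991   0.0215] y [-0.0318 -0.0175 -0.9993] z [ 0.9908 -0.1324 -0.0292] yaw z -7.60926747551081
delta tool mm [ 1.3 -0.4  0.1]
0.5643995488363286 0.06835604545344447
side far 23 a 0.6492 b [0.0673 0.0719 0.0758] z [0.0636 0.07   0.0746]
side mid+ 180 a 0.6011 b [0.0614 0.0716 0.0788] z [0.0625 0.0721 0.0977]
side mid- 170 a 0.5215 b [0.064  0.0717 0.0798] z [0.0652 0.0732 0.0989]
side near 53 a 0.4788 b [0.0612 0.0696 0.0774] z [0.0635 0.0727 0.0805]
```

View pics/c12.png

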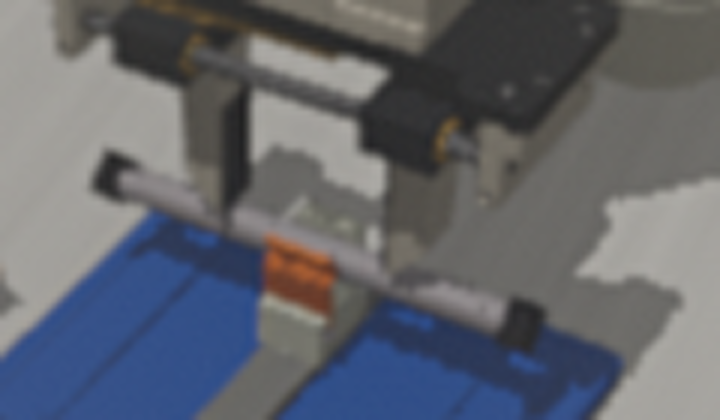

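Emit:
send_rows([
  [0, 2, 0, 0, 0.3],
  [0, 2, 0, 0, 0.3],
])

```text
t: 19.9
tool_pos: [0.5683, -0.0039, 0.0753]
tool_rot: [-0.478, 0.535, -0.529, 0.453]
wrist_force: [0.2, 0.3, 0.1]
opening: 0.0644
```

Emit:
send_rows([
  [0, 2.5, 0, 0, 0.3],
  [0, 2.5, 0, 0, 0.3],
])

```text
t: 20.1
tool_pos: [0.5686, -0.0039, 0.0703]
tool_rot: [-0.478, 0.535, -0.529, 0.454]
wrist_force: [-0.5, 2.0, 4.0]
opening: 0.0642
```

Emit:
send_rows([
  [0, 2.5, 0, 0, 0.3],
  [0, 2.5, 0, 0, 0.3],
])

```text
t: 20.3
tool_pos: [0.5685, -0.0038, 0.0649]
tool_rot: [-0.478, 0.535, -0.529, 0.454]
wrist_force: [-0.4, -0.2, 10.0]
opening: 0.0644
```

Emit:
send_rows([
  [0, 1, 0, 0, 0.3],
  [0, 0, 0, 0, 0.3],
])

```text
t: 20.5
tool_pos: [0.5687, -0.0035, 0.0649]
tool_rot: [-0.478, 0.534, -0.529, 0.454]
wrist_force: [-3.2, -0.8, 7.3]
opening: 0.0645
```

```bash
python3 - <<'E'
from h import *
np.set_printoptions(precision=4,suppress=True)
s,M=st();save('side','side13')
a=cv2.imread('pics/side13.png')
cv2.imwrite('pics/c13.png',cv2.resize(a[185:255,310:430],None,fx=6,fy=6,interpolation=cv2.INTER_CUBIC))
E
python3 rodpose.py 13
```

```text
t 20.5 tcp [ 0.5687 -0.0035  0.0649] f [-3.1927 -0.7869  7.3388] open 0.06454716604642508
q [ 0.3311  0.6281 -0.621   1.8168  0.4728  0.884  -0.6517]
x [-0.1315 -0.9911  0.0211] y [-0.0301 -0.0173 -0.9994] z [ 0.9909 -0.132  -0.0276] yaw z -7.589850413144928
side far 23 a 0.6494 b [0.0678 0.0728 0.0767] z [0.054  0.0612 0.0667]
side mid+ 229 a 0.6001 b [0.0626 0.0736 0.0804] z [0.0543 0.0728 0.0966]
side mid- 215 a 0.5204 b [0.0639 0.0731 0.0815] z [0.0564 0.0693 0.098 ]
side near 59 a 0.4788 b [0.0586 0.0716 0.077 ] z [0.0555 0.0636 0.0714]
```

View pics/c13.png

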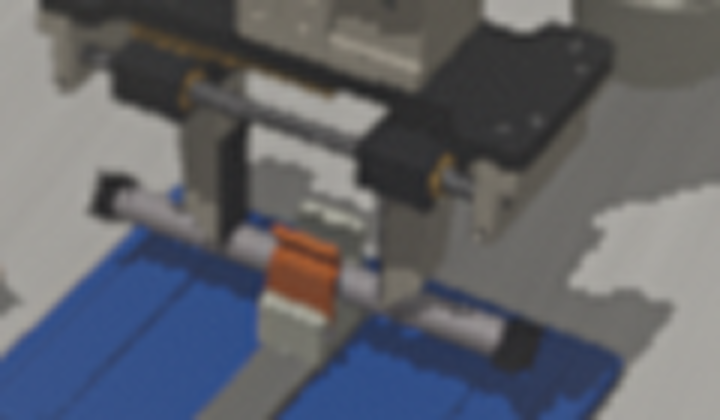

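The rod is in the fork with the orange jaw over it (crop (305,255)). One more gentle press, then retreat.

Emit:
send_rows([
  [0, 1.5, 0, 0, 0.3],
  [0, 1.5, 0, 0, 0.3],
])

```text
t: 20.75
tool_pos: [0.5689, -0.0032, 0.0642]
tool_rot: [-0.478, 0.534, -0.53, 0.454]
wrist_force: [-6.6, -0.2, 24.7]
opening: 0.0637
```

Emit:
send_rows([
  [0, -3, 0, 0, 0.3],
  [0, -10, 0, 0, 0.3],
  [0, -20, 0, 0, 0.3],
  [0, -30, 0, 0, 0.3],
  [0, -40, -20, 0, 0.3],
  [0, -40, -30, 0, 0.3],
  [0, -20, -20, 0, 0.3],
  [0, 0, 0, 0, 0.3],
])

```text
t: 21.55
tool_pos: [0.5015, 0.0089, 0.2353]
tool_rot: [-0.479, 0.535, -0.529, 0.453]
wrist_force: [0.4, -0.4, 0.5]
opening: 0.0642
```

```bash
python3 - <<'E'
from h import *
np.set_printoptions(precision=4,suppress=True)
s,M=st();save('side','side14');save('top','top14')
a=cv2.imread('pics/side14.png');b=cv2.imread('pics/top14.png')
cv2.imwrite('pics/c14.png',cv2.resize(a[185:265,310:430],None,fx=6,fy=6,interpolation=cv2.INTER_CUBIC))
E
sed -i "s/for n in('side',):/for n in('side','top'):/" rodpose.py
python3 rodpose.py 14
```

```text
t 21.55 tcp [0.5015 0.0089 0.2353] f [ 0.3692 -0.3743  0.509 ] open 0.06417872981234436
q [ 0.447   0.3438 -0.7502  1.7828  0.2637  1.1537 -0.5236]
x [-0.1318 -0.991   0.0227] y [-0.0331 -0.0185 -0.9993] z [ 0.9907 -0.1325 -0.0303] yaw z -7.6149305257225635
side far 22 a 0.649 b [0.068  0.0739 0.0772] z [0.0561 0.063  0.0675]
side mid+ 114 a 0.6065 b [0.064  0.0715 0.0747] z [0.0547 0.0612 0.0645]
side mid- 128 a 0.5227 b [0.0639 0.0713 0.0739] z [0.0545 0.0615 0.0649]
side near 51 a 0.4788 b [0.0627 0.0718 0.0786] z [0.0551 0.0613 0.0685]
top far 34 a 0.6522 b [0.0567 0.065  0.0763] z [0.0564 0.0659 0.0726]
top mid+ 35 a 0.6225 b [0.0612 0.0681 0.0737] z [0.0604 0.0646 0.0688]
```

View pics/c14.png

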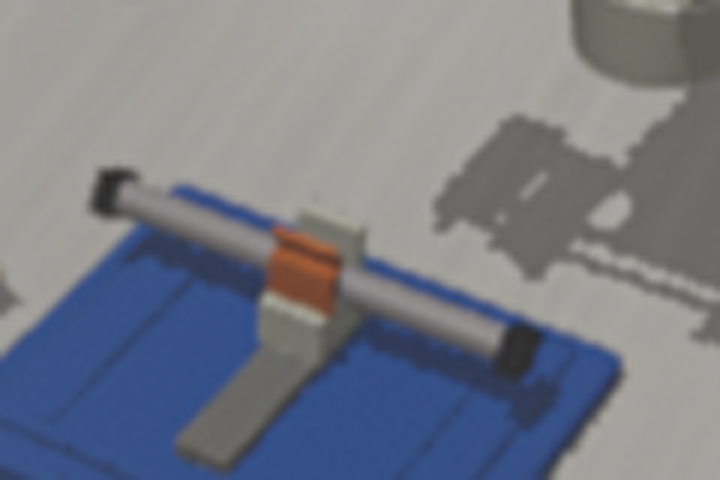

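View pics/top14.png

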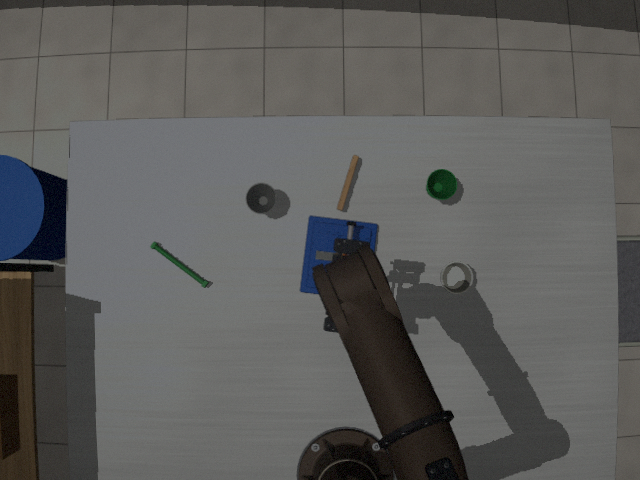

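The rod is level in the fork (both halves at surface z of about 61 mm, so the axis is near 57–58 mm), the jaw is shut, and the bystanders sit at the same pixels as before. Handing in.

Emit:
send_rows([
  [0, 0, 0, 0, 0.3],
  [0, 0, 0, 0, 0.3],
  [0, 0, 0, 0, 0.3],
])

```text
t: 21.95
tool_pos: [0.5026, 0.0066, 0.2296]
tool_rot: [-0.48, 0.537, -0.528, 0.45]
wrist_force: [-0.6, -0.5, -0.7]
opening: 0.0643
```

```bash
python3 -c "
from h import *
st();print(manip.finish_job())"
```

```text
t 21.95 tcp [0.50264751 0.00660883 0.22960606] f [-0.60451609 -0.47218785 -0.68001653] open 0.06427066178563501
q [ 0.44515702  0.35483795 -0.7450522   1.78340103  0.26775732  1.15031428
 -0.52510328]
x [-0.13419494 -0.9906945   0.02271843] y [-0.03979652 -0.01751948 -0.99905421] z [ 0.99015552 -0.13497214 -0.03707517] yaw z -7.762378349220679
the job is handed in; nothing more can be done
None
```

I put the steel rod away in the clip and handed the job in at 21.95 s; no verdict was reported.

**What I did:** I gripped the rod about 36 mm off its middle and laid it in the clip's mouth. I released it, turned the gripper a quarter turn, and pressed on both sides of the clip with the fingers astride it. The highest wrist force I read was about 26 N, but I only read it at the end of each move call. The fingers drifted about 5.5 mm sideways during the press, so I lifted a little, re-centred them on the rod and finished the press.

**Last checks, from the side camera after the arm had moved away:**
- **Height:** the rod is level, with its axis about 57–58 mm up.
- **Position:** its middle is within about 10 mm of the lid's x = 0 line and roughly 20 mm from its y = 0 line.
- **Jaw:** it looks shut over the rod. I judged this by eye, as I had no reading of its angle.
- **Bystanders:** the ramekin, both cone filters and the scrubber look unmoved, as does the green look-alike. I judged this by eye from the top picture.
- **Gripper:** it was clear and touching nothing.

**Disagreements:**
- The two cameras put the lid's centre 8–13 mm apart (the side view also catches the lid's edge), so I relied on the clip and rail, where they agreed within about 4 mm.
- The tool picked up a tilt of about 2° that I could not fully remove, but the rod still ended level.

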